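Fit the missing guide post to the letter stacking stand

TASK

The letter stacking stand lacks a guide post. Lift the tall eight-sided post with the hole in its side out of the rack, slide it gently down over the stand's bare stub until it sits on the collar, and turn it until the spring button pops out through the hole; then let go of it. Do not force it (stay below about 50 N on the stub), and leave everything else standing where it is.

Things in the scene. Friction and masses are not known exactly. Their poses are not given: they have to be found in the camera images.
- post_center (a point): Post to fit: upright eight-sided aluminium tube, 130 mm tall, 36 mm across flats, 30 mm clear inside, open below, black plug in its top, about 0.18 kg, loose over any of the rack's pegs. This point: its centre, 65 mm above its lower end; z up along the tube. Flats face +x and every 45 degrees; the one facing +x has the only hole, 9.6 mm wide, 15 to 33 mm above the lower end.
- rack: Grey plastic rack, 100 x 280 x 18 mm, fixed; origin under its centre, y along its length, z up. Three pegs (24 mm thick, 14 mm high above its top) in a row at y = -90, 0 and +90 mm, each with a post standing over it on the rack's top.
- stub_axis (a point): Point on the axis of the stand's bare upright steel stub, level with the base plate's top (14 mm above the table); z up, x and y along the stand's sides. Stub 28 mm thick, standing 56 mm above a collar 48 mm across, top 14 mm tapered to 15 mm. The post must sit on the collar's top: 17 to 35 mm above this point, NOT measured, to be felt for. Stub and collar are rigid: they do not turn or sink.
- stand: Stacking stand: grey plate 200 x 200 x 14 mm, fixed, origin under its centre, z up. The stub is at x = 0, y = -50 mm; two fixed round posts, 35 mm thick, tops 164 mm over the table, at x = -75 and +75, y = 75 mm, with a 74 mm high fence between them and a stack of letters before it.
- button (a joint): Travel of the sprung button in the stub's side, m: 0 = out (7 mm proud), 0.004 to 0.007 = held in by the post. 7 mm wide, 18 to 32 mm above the collar, upper side sloped, faces +x of the stub-axis point give or take 37 degrees, NOT measured. Riding over it takes some 5 to 10 N. Turn the seated post until its hole meets it: it springs out (2 to 4 N), 3 mm proud of the post, and locks it.
- short_post: Another post in the rack, not wanted: eight-sided, no hole, only 85 mm tall, 36 mm across flats. Origin at the centre of its lower end.
- round_post: Another post in the rack, not wanted: round plain tube, no hole, 130 mm tall, 36 mm across. Origin at the centre of its lower end.
- mug: White mug, 76 mm across, 90 mm high; origin under its centre. Bystander.
- stamp: Hand stamp with turned wooden handle, 50 x 28 mm, 82 mm high; origin under its centre. Bystander.
- tape: Black tape dispenser, 150 x 60 mm, 86 mm high; origin under its centre. Bystander.
- stapler: Stapler, 140 x 34 mm, about 53 mm high; origin under its centre. Bystander.
- jar: Small glass jar with white lid, 52 mm across, 65 mm high; origin under its centre. Bystander.

How it is judged:
On the way, in this order (a step that is already met when the one before it is completed fails the run):
1. the post is lifted clear of its peg in the rack (z of post_center in the frame of rack above 0.105 m), for 0.1 s.
2. the post, over the stub, presses the button in (value of joint button above 0.003 m and horizontal distance between post_center and stub_axis below 0.006 m and angle between post_center's own z axis and vertical below 0.1 rad), for 0.1 s.
At the end, for the whole second after the job is handed in: The post stands upright (within 3.4 degrees) on the stub, its axis within 4 mm of the stub's, down on the collar (its centre 80 to 104 mm above the stub-axis point, according to the collar's height), the spring button out through the hole (pressed in less than 2 mm), and the post at rest (value of joint button below 0.002 m and horizontal distance between post_center and stub_axis below 0.004 m and z of post_center in the frame of stub_axis between 0.08 and 0.104 m and angle between post_center's own z axis and vertical below 0.06 rad and linear speed of post below 0.02 m/s); the robot touches nothing.
It fails at once if the post is pressed against the stand or stub with more than 50 N (contact force between post and stand above 50 N).
It fails at once if one of the other two posts is knocked over or moved by more than 25 mm (distance of any of short_post, round_post from where it was at the start of the episode above 0.025 m or angle between any of short_post, round_post's own z axis and vertical above 0.35 rad).
It fails at once if the mug, stamp, tape dispenser, stapler or jar is knocked over or moved by more than 25 mm (distance of any of mug, stamp, tape, stapler, jar from where it was at the start of the episode above 0.025 m or angle between any of mug, stamp, tape, stapler, jar's own z axis and vertical above 0.35 rad).
It also fails if it takes over 72 s, if anything falls off the work surface, if the arm or the gripper's body presses on something with over 40 N, if the wrist force passes 120 N, or if a joint passes its speed limit or range.

ROBOT

A 6-joint arm with a two-finger parallel gripper is mounted at the origin on the work surface. World frame = base frame: x ahead of the robot, y to its left, z up, the work surface at z = 0. Lengths are in m, angles in rad, forces in N, time in s.
With the tool pointing down it reaches from about 0.275 to 0.975 m from the base axis. Payload 8.4 kg.
Tool frame: the origin (TCP) lies midway between the tips of the shut fingers; the grasp point (between the pads) lies 19 mm behind it (bot.hold_point_z is the distance from the TCP to the grasp point, in m); z points along the fingers, y is the direction in which the jaws open and shut (so a half turn about z gives the same grasp; the last joint's range is limited). The gripper opens to 92 mm and grips with 3 to 60 N. Pads are 20 mm wide; open, the fingers measure 128 mm over their backs; the gripper's body (75 mm by 189 mm) begins 69 mm behind the grasp point.
Start: joints at [-1.283, 0.353, 1.633, -0, 1.155, -0.002], TCP at [0.179, -0.599, 0.215] pointing down, gripper open.
Joint ranges: [-2.63, 2.63], [-0.92, 2.1], [0.06, 2.66], [-1.3, 4.44], [0, 2.69], [-3.02, 3.02]. Speed limits (rad/s): [2.22, 2.22, 2.79, 3.14, 3.14, 3.14].

INTERFACE

Orientations are given as a rotation vector (axis times angle).
In Python, from station import bot gives the robot as it stands.
- The arm moves only by the tool send_rows, never from a script. Its argument "series" is text: rows parted by semicolons, each of 7 numbers parted by spaces: the shift along the tool's x, y, z in cm, then the turn, a rotation vector about the tool's x, y, z in degrees, then the finger opening in cm, from 0 to 9.19. In form: dx dy dz ax ay az gripper; .... A call has exactly 5 rows; each row shifts and turns the commanded pose from where the row before left it, along the tool's axes as they then stand; what a row does not reach is not made up. A row lasts 1/10 s, in which the tool goes at most 50 mm and 8.59 degrees, less where a joint would pass 70% of its speed; a pose out of reach is approached as far as the arm can. A call is refused whole if a number of a shift passes 5 or a number of a turn 8.59, either way. A call with a gripper value outside its range is refused whole. The fingers move at their own pace and stop on an object; the grip force is fixed at half the most. Time passes only in rows, so rows that do not move let the fingers close, or fill a call up. It gives the time, the measured TCP pose, the force and the opening at its end, in the units of the state.
- bot.read_state(): the state, without advancing time (a new reading comes with each control period).
- bot.get_image(name): name is "side" or "top" or "wrist"; returns a dict with "color" (480x640x3 uint8, red, green, blue), "depth" (480x640 float32, m along the optical axis (not along the pixel's ray), 0 where there is no reading), "K" (3x3 intrinsics, pixels), "dist_coeffs" ([k1, k2, p1, p2, k3] as OpenCV has them; the pictures are not rectified), "rvec" (rotation vector, rad) and "tvec" (3), from world to camera coordinates, as OpenCV has them. Camera axes: x right, y down, z forward; pixel columns grow to the right and rows downward; lengths in m; the calibration is good to about 2 mm. A picture is of the moment at which its call begins.
- bot.job_done(): hands the job in, once; it reports no verdict.
The state is a dict: "t": time; "q": joint angles; "qvel": joint speeds; "tau": joint torques, N m; "position": TCP position; "tool_rot": TCP orientation; "contact_force": force on the tool from outside, world axes, zero at the start; "torque": the same for the moment, N m; "grip_width": finger opening in m.
Only numpy, scipy, OpenCV 4.12 (cv2) and the standard library are available. Lean on these libraries where they do the work, as an engineer would, in place of code of your own. Each camera call takes 0.05 s, during which the arm holds its last target.

## Working session

There is one attempt and no reset: what is moved stays moved. The work goes in short steps, Python scripts to look and compute and a tool call to move; the robot and the scene stay as the last step left them, time stands still between calls to the robot, and variables do not carry over. Pictures are saved under pics/ and viewed, and the job is handed in when it is done.

Besides the shell and the picture viewer there is one more tool, called after "Emit:" by a JSON object that holds its "api" and its "payload". send_rows: Moves the arm, as the interface text tells. Its arguments: {"type":"object","properties":{"series":{"type":"string"}},"required":["series"]}

```bash
ls; mkdir -p pics
python3 - <<'E'
from station import bot
import cv2,numpy as np
print(bot.read_state()); print(bot.hold_point_z)
for n in ["side","top","wrist"]:
    d=bot.get_image(n); cv2.imwrite(f"pics/{n}0.png",d["color"][:,:,::-1]); np.savez(f"{n}0.npz",**d)
    R=cv2.Rodrigues(d["rvec"])[0]; print(n,-R.T@np.array(d["tvec"]).ravel(),R[2],d["K"][0],d["dist_coeffs"])
E
```

```text
pics
{'t': 0.0, 'q': array([-1.28336026e+00,  3.53661601e-01,  1.63411273e+00,  4.27329001e-06,
        1.15517248e+00, -2.39056417e-03]), 'qvel': array([ 1.32323576e-03, -1.10606939e-03,  1.57644740e-03, -5.23158508e-04,
       -8.26597207e-05, -5.58328269e-06]), 'tau': array([-1.78285296e-03, -5.93843257e+01, -3.34221017e+01,  6.98622270e-02,
        2.35333736e-02, -1.10789292e-04]), 'position': array([ 0.17848795, -0.59847344,  0.21386444]), 'tool_rot': array([-3.10733727e+00, -4.53470552e-01,  2.95932203e-04]), 'contact_force': array([ 0.28543488, -0.82730935, -0.22182846]), 'torque': array([-0.03625283, -0.01267531, -0.0048631 ]), 'grip_width': 0.09200354349009898}
0.0187
side [0.48464538 0.75938958 0.70034363] [ 0.07566427 -0.78443454 -0.61557889] [557.24839783   0.         323.41855188] [-0.0432387  0.         0.         0.         0.       ]
top [ 0.35466958 -0.03085355  1.01580691] [ 0.23588998 -0.00218619 -0.97177731] [552.16553332   0.         316.15190955] [-0.02652639  0.          0.          0.          0.        ]
wrist [ 0.24504568 -0.57877632  0.3843732 ] [-0.23610797 -0.06991732 -0.96920823] [359.94303834   0.         316.59964097] [-0.0364877  0.         0.         0.         0.       ]
```

View pics/side0.png

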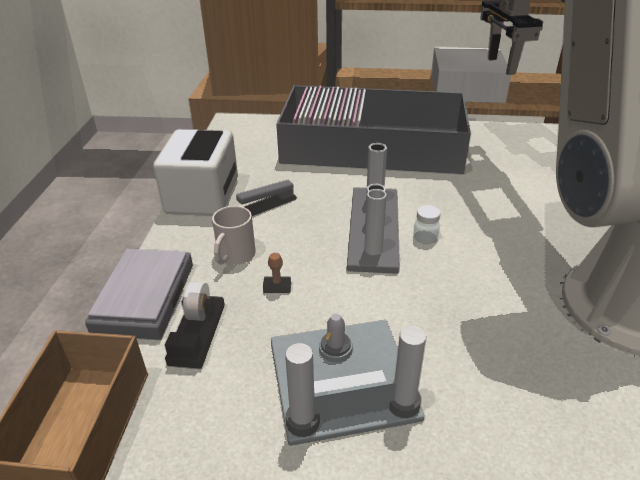

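View pics/top0.png

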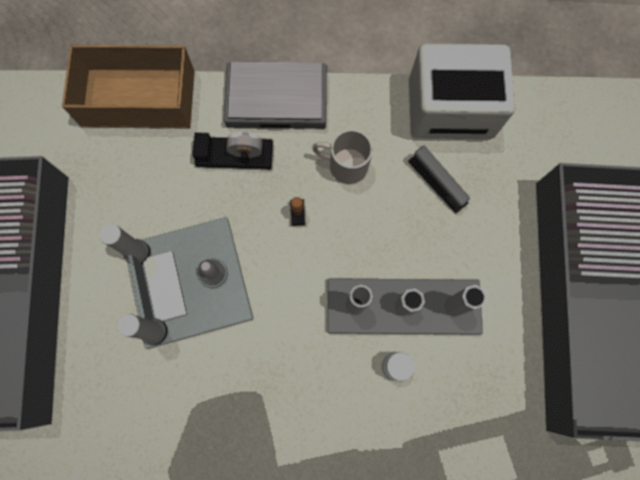

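View pics/wrist0.png

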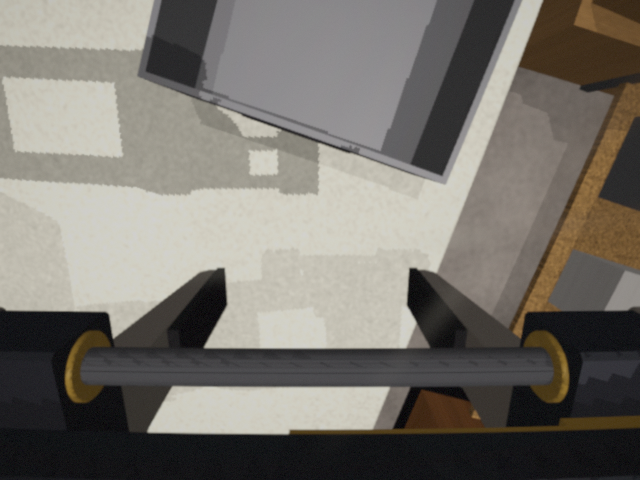

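The side view shows the stand, with its stub near (335,335) and an orange button on the stub's left (+x) side. The rack is near (375,225) with the posts in line. The top view shows the rack posts at (361,296), (413,300) and (474,296), and the stub at (210,270). I'll zoom in and measure from the depth.

```bash
cat > h.py <<'E'
import cv2,numpy as np
def load(f): return dict(np.load(f))
def cloud(d):
    K,dc=d["K"],d["dist_coeffs"]; z=d["depth"]; h,w=z.shape
    u,v=np.meshgrid(np.arange(w),np.arange(h))
    p=cv2.undistortPoints(np.stack([u,v],-1).reshape(-1,1,2).astype(np.float64),K,dc).reshape(h,w,2)
    P=np.dstack([p*z[...,None],z]); R=cv2.Rodrigues(d["rvec"])[0]
    W=(P-np.array(d["tvec"]).ravel())@R
    W[z<=0]=np.nan
    return W
def proj(d,X): return cv2.projectPoints(np.array(X,float).reshape(-1,3),d["rvec"],d["tvec"],d["K"],d["dist_coeffs"])[0].reshape(-1,2)
E
python3 - <<'E'
from h import *
t=load("top0.npz");s=load("side0.npz")
for d,n,(a,b,c,e) in [(t,"topR",(310,260,500,345)),(t,"topS",(90,200,270,350)),(s,"sideR",(330,130,450,280)),(s,"sideS",(260,290,430,440))]:
    im=d["color"][b:e,a:c,::-1]; k=min(800/(c-a),600/(e-b)); cv2.imwrite(f"pics/{n}.png",cv2.resize(im,None,fx=k,fy=k,interpolation=cv2.INTER_CUBIC))
W=cloud(t);V=cloud(s)
for (u,v) in [(361,296),(413,300),(474,296),(340,290),(210,268),(135,325),(110,235),(399,367),(240,300)]: print("top",u,v,W[v,u].round(3))
for (u,v) in [(376,148),(375,195),(376,190),(335,320),(411,335),(300,353)]: print("side",u,v,V[v,u].round(3))
E
```

```text
top 361 296 [ 0.482 -0.113  0.051]
top 413 300 [ 0.47  -0.195  0.1  ]
top 474 296 [ 0.472 -0.285  0.144]
top 340 290 [ 0.497 -0.078  0.017]
top 210 268 [0.523 0.148 0.084]
top 135 325 [0.418 0.243 0.165]
top 110 235 [0.56  0.296 0.162]
top 399 367 [ 0.361 -0.175  0.065]
top 240 300 [0.477 0.104 0.011]
side 376 148 [ 0.473 -0.278  0.147]
side 375 195 [ 0.472 -0.123  0.132]
side 376 190 [ 0.47  -0.121  0.144]
side 335 320 [0.526 0.165 0.09 ]
side 411 335 [0.421 0.257 0.165]
side 300 353 [0.56  0.298 0.164]
```

View pics/topR.png

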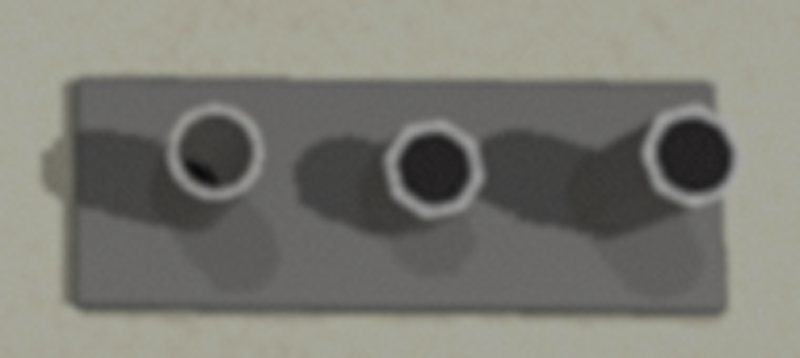

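View pics/sideR.png

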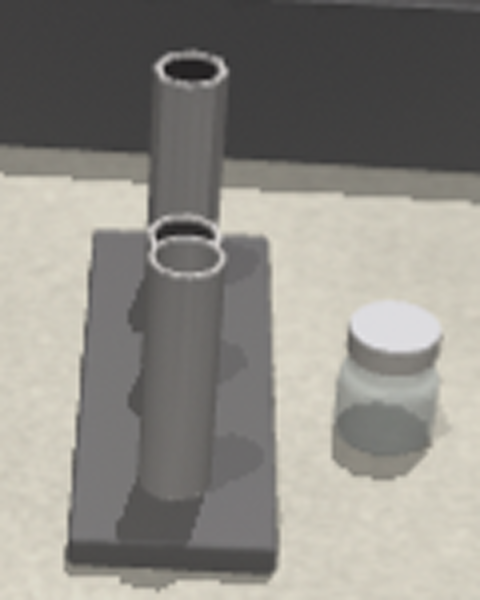

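View pics/topS.png

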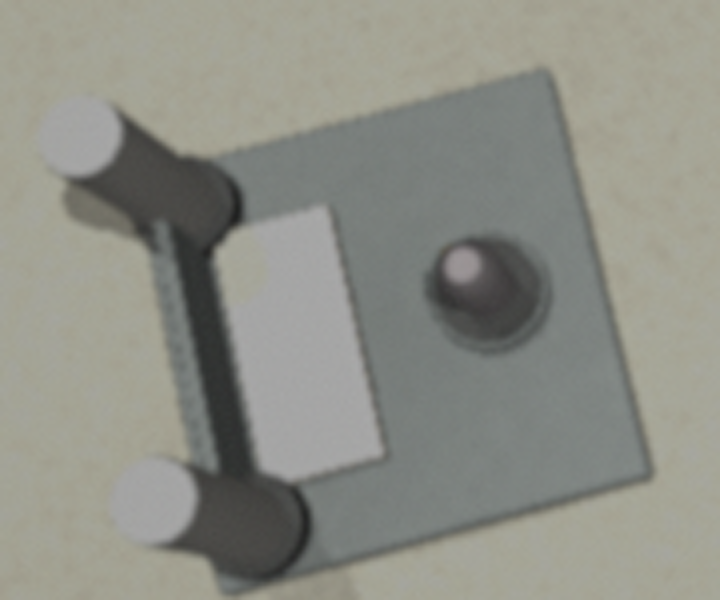

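View pics/sideS.png

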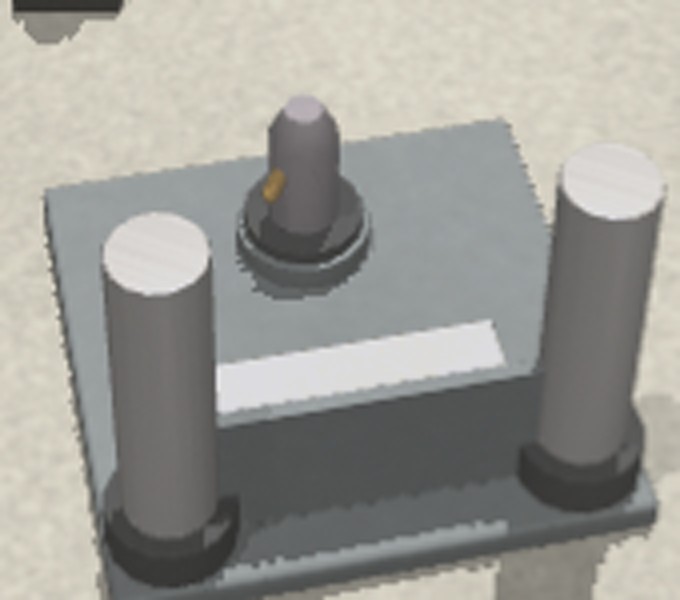

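```bash
cat >> h.py <<'E'
def ray(d,uv,z):
    uv=np.array(uv,float).reshape(-1,1,2); p=cv2.undistortPoints(uv,d["K"],d["dist_coeffs"]).reshape(-1,2)
    R=cv2.Rodrigues(d["rvec"])[0]; c=-R.T@np.array(d["tvec"]).ravel()
    D=np.c_[p,np.ones(len(p))]@R
    return c+D*((z-c[2])/D[:,2])[:,None]
def blob(d,box,thr):
    a,b,c,e=box; g=cv2.cvtColor(d["color"],cv2.COLOR_RGB2GRAY)[b:e,a:c]
    g=cv2.resize(g,None,fx=4,fy=4,interpolation=cv2.INTER_CUBIC)
    m=(g>thr).astype(np.uint8); n,l,st,ce=cv2.connectedComponentsWithStats(m)
    k=1+np.argmax(st[1:,4]); cs=cv2.findContours((l==k).astype(np.uint8),cv2.RETR_EXTERNAL,cv2.CHAIN_APPROX_NONE)[0]
    h=cv2.convexHull(max(cs,key=len)); M=cv2.moments(h)
    q=h.reshape(-1,2)
    f=lambda q:(np.array(q)+.5)/4-.5+[a,b]
    return f([M["m10"]/M["m00"],M["m01"]/M["m00"]]), f(q)
E
python3 - <<'E'
from h import *
t=load("top0.npz");s=load("side0.npz")
def go(n,d,box,thr,z):
    c,q=blob(d,box,thr); X=ray(d,c,z)[0]; Q=ray(d,q,z); r=np.linalg.norm(Q-X,axis=1)
    print(n,c.round(1),X.round(4),"r",r.min().round(4),r.max().round(4))
for thr in (120,140,160):
    go("top tall",t,(460,280,490,312),thr,.148); go("top short",t,(398,283,428,315),thr,.103); go("top round",t,(347,281,375,312),thr,.148)
    go("side tall",s,(364,138,390,156),thr,.148)
    go("top A",t,(97,220,123,248),thr,.164); go("top B",t,(115,312,142,340),thr,.164)
    go("sideA",s,(282,340,316,366),thr,.164); go("sideB",s,(397,322,428,346),thr,.164)
    go("topstub",t,(198,256,216,275),thr,.1)
    go("sidestub",s,(328,310,344,322),thr,.1)
W=cloud(t); 
for n,(u0,v0,u1,v1) in dict(st=(200,260,212,272)).items(): print(n,np.nanmax(W[v0:v1,u0:u1,2]),np.nanpercentile(W[v0:v1,u0:u1,2],90))
# plate corners and rack corners z
pl=[(90+547/4,200+70/4),(90+652/4,200+474/4)]
print(ray(t,pl,.014).round(4))
k=190/800
rk=[(310+68*k,260+80*k),(310+716*k,260+82*k),(310+727*k,260+312*k),(310+70*k,260+305*k)]
print(ray(t,rk,.018).round(4))
E
```

```text
top tall [477.9 295.5] [ 0.4722 -0.2899  0.148 ] r 0.0223 0.0323
top short [412.8 299.4] [ 0.4706 -0.1944  0.103 ] r 0.0185 0.0199
top round [361.  295.3] [ 0.4703 -0.1046  0.148 ] r 0.0178 0.0185
side tall [374.8 146.8] [ 0.4754 -0.2821  0.148 ] r 0.0138 0.0233
top A [108.1 232. ] [0.5642 0.2988 0.164 ] r 0.0197 0.0298
top B [127.2 325.7] [0.4169 0.2548 0.164 ] r 0.0253 0.0302
sideA [298.5 352.5] [0.5623 0.2973 0.164 ] r 0.0287 0.0313
sideB [412.  333.5] [0.4193 0.2536 0.164 ] r 0.0267 0.0312
topstub [205.2 265.9] [0.5233 0.1534 0.1   ] r 0.0069 0.0072
sidestub [335.5 315.2] [0.5249 0.1648 0.1   ] r 0.013 0.0169
top tall [478.5 295.3] [ 0.4724 -0.2908  0.148 ] r 0.0219 0.0316
top short [413.3 292.3] [ 0.4824 -0.1955  0.103 ] r 0.0061 0.0156
top round [366.2 293.4] [ 0.4735 -0.113   0.148 ] r 0.0076 0.0169
side tall [383.2 147.7] [ 0.458  -0.2792  0.148 ] r 0.0062 0.017
top A [107.9 231.8] [0.5645 0.2991 0.164 ] r 0.0192 0.0299
top B [126.4 325.8] [0.4168 0.256  0.164 ] r 0.0182 0.0296
sideA [298.5 352.5] [0.5623 0.2973 0.164 ] r 0.0287 0.0313
sideB [412.  333.5] [0.4193 0.2536 0.164 ] r 0.0267 0.0312
topstub [205.2 265.8] [0.5234 0.1534 0.1   ] r 0.0054 0.0059
sidestub [335.5 314.8] [0.5251 0.164  0.1   ] r 0.0117 0.0164
top tall [485.4 294.8] [ 0.4733 -0.3018  0.148 ] r 0.0131 0.0267Traceback (most recent call last):
  File "<stdin>", line 7, in <module>
  File "<stdin>", line 4, in go
  File "h.py", line 21, in blob
    k=1+np.argmax(st[1:,4]); cs=cv2.findContours((l==k).astype(np.uint8),cv2.RETR_EXTERNAL,cv2.CHAIN_APPROX_NONE)[0]
        ~~~~~~~~~^^^^^^^^^^
    return _wrapfunc(a, 'argmax', axis=axis, out=out, **kwds)
    return bound(*args, **kwds)
ValueError: attempt to get argmax of an empty sequence
```

```bash
cat >> h.py <<'E'
from scipy.spatial.transform import Rotation as Ro
def yawR(deg): # tool down, tool x at world yaw deg
    a=np.radians(deg); x=[np.cos(a),np.sin(a),0]; z=[0,0,-1]; return Ro.from_matrix(np.c_[x,np.cross(z,x),z])
def delta(st,pos,deg):
    R=Ro.from_rotvec(st["tool_rot"]); T=yawR(deg)
    print("t",round(st["t"],2),"pos",st["position"].round(4),"yaw",np.degrees(np.arctan2(*R.as_matrix()[[1,0],0])).round(2),"tilt",np.degrees(np.arccos(-R.as_matrix()[2,2])).round(2),"grip",round(st["grip_width"],4),"F",st["contact_force"].round(1),"q6",st["q"][5].round(3))
    print("shift cm",(R.inv().apply(np.array(pos)-st["position"])*100).round(2),"turn deg",np.degrees((R.inv()*T).as_rotvec()).round(2))
E
python3 - <<'E'
from h import *; from station import bot
s=bot.read_state(); delta(s,[.471,-.285,.27],90)
d=load("wrist0.npz"); R=cv2.Rodrigues(d["rvec"])[0]; T=Ro.from_rotvec(s["tool_rot"])
c=-R.T@d["tvec"].ravel(); print(T.inv().apply(c-s["position"]),(R@T.as_matrix()).round(3))
E
```

```text
t 0.15 pos [ 0.1785 -0.5986  0.214 ] yaw 16.61 tilt 0.06 grip 0.0918 F [-0.6 -0.9  0.2] q6 -0.002
shift cm [ 36.99 -21.7   -5.57] turn deg [-5.000e-02 -4.000e-02 -7.339e+01]
[ 6.94400611e-02 -1.47907607e-04 -1.70345694e-01] [[ 0.001  1.    -0.   ]
 [-0.969  0.001 -0.246]
 [-0.246  0.001  0.969]]
```

Emit:
{"api": "send_rows", "payload": {"series": "3.7 -2.17 -0.9 0 0 0 9.19;3.7 -2.17 -0.9 0 0 0 9.19;3.7 -2.17 -0.9 0 0 0 9.19;3.7 -2.17 -0.9 0 0 0 9.19;3.7 -2.17 -0.9 0 0 0 9.19"}}

```text
t: 0.65
position: [0.3257, -0.4406, 0.2598]
tool_rot: [-3.109, -0.453, 0.0]
contact_force: [1.2, -0.5, 0.9]
grip_width: 0.0921
```

Emit:
{"api": "send_rows", "payload": {"series": "3.7 -2.17 -0.3 0 0 0 9.19;3.7 -2.17 -0.3 0 0 0 9.19;3.7 -2.17 -0.3 0 0 0 9.19;3.7 -2.17 -0.3 0 0 0 9.19;3.7 -2.17 -0.3 0 0 0 9.19"}}

```text
t: 1.15
position: [0.472, -0.2837, 0.2747]
tool_rot: [3.109, 0.454, -0.0]
contact_force: [0.0, -0.3, 0.4]
grip_width: 0.0918
```

Emit:
{"api": "send_rows", "payload": {"series": "0 0 0 0 0 -8.5 9.19;0 0 0 0 0 -8.5 9.19;0 0 0 0 0 -8.5 9.19;0 0 0 0 0 -8.5 9.19;0 0 0 0 0 -8.5 9.19"}}

```text
t: 1.65
position: [0.471, -0.2851, 0.2743]
tool_rot: [-2.728, -1.558, 0.0]
contact_force: [-0.0, -0.4, 0.7]
grip_width: 0.0921
```

Emit:
{"api": "send_rows", "payload": {"series": "0 0 0 0 0 -8 9.19;0 0 0 0 0 -8 9.19;0 0 0 0 0 -8 9.19;0 0 0 0 0 -7 9.19;0 0 0 0 0 0 9.19"}}

```text
t: 2.15
position: [0.471, -0.2852, 0.2744]
tool_rot: [-2.217, -2.225, 0.0]
contact_force: [-0.6, -0.4, -0.0]
grip_width: 0.0919
```

Run:
```python
from h import *; from station import bot
d=bot.get_image("wrist"); np.savez("wrist1.npz",**d); cv2.imwrite("pics/wrist1.png",d["color"][:,:,::-1])
s=bot.read_state(); delta(s,[.471,-.285,.27],90)
```

```text
t 2.2 pos [ 0.471  -0.2852  0.2744] yaw 89.95 tilt 0.02 grip 0.0919 F [-0.2 -0.7  0.8] q6 -0.546
shift cm [ 0.02 -0.    0.44] turn deg [-0.02 -0.01 -0.05]
```

View pics/wrist1.png

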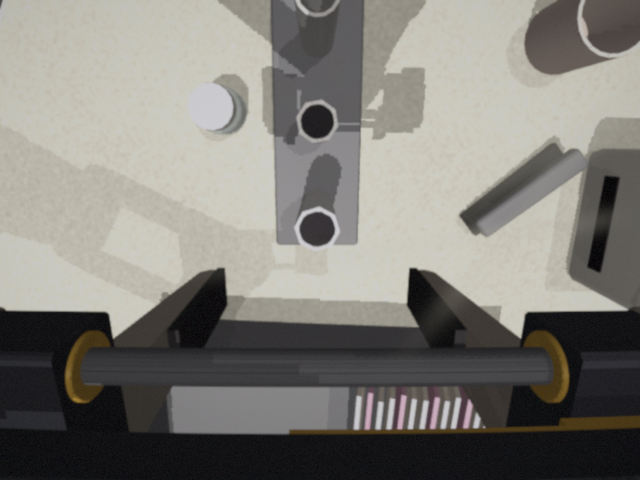

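The wrist view shows the tall post's ring at (317,228), the short one at (317,121) and the round one at the top edge. The fingers straddle the tall post. Next I'll fit its octagon.

Run:
```python
from h import *
d=load("wrist1.npz"); a,b,c,e=287,195,347,260
cv2.imwrite("pics/w1z.png",cv2.resize(d["color"][b:e,a:c,::-1],None,fx=9,fy=9,interpolation=cv2.INTER_CUBIC))
W=cloud(d); print(W[240,317],W[121-0,317])
for thr in (150,165,180):
  for box,z in (((290,200,345,256),.148),((292,96,342,146),.103)):
    ce,q=blob(d,box,thr); X=ray(d,ce,z)[0]; Q=ray(d,q,z)[:,:2]; r=np.linalg.norm(Q-X[:2],axis=1)
    # octagon fit: support function
    best=[]
    from scipy.optimize import least_squares
    for th0 in np.radians(np.arange(0,45,5)):
        def f(p):
            v=Q-p[:2]; an=np.arctan2(v[:,1],v[:,0])-p[2]; an=(an+np.pi/8)%(np.pi/4)-np.pi/8
            return np.linalg.norm(v,axis=1)*np.cos(an)-p[3]
        o=least_squares(f,[X[0],X[1],th0,.018]); best.append((o.cost,o.x))
    k,x=min(best,key=lambda t:t[0]); print(thr,ce.round(1),X.round(4),r.min().round(4),r.max().round(4),"fit",x[:2].round(4),np.degrees(x[2])%45,x[3].round(4),k)
```

```text
[ 0.47186333 -0.29435196  0.14723886] [ 0.47144648 -0.19415725  0.10255648]
150 [316.8 234.3] [ 0.4717 -0.2891  0.148 ] 0.0203 0.0303 fit [ 0.4714 -0.292 ] 19.63806587323423 0.0246 3.156984872338645e-05
150 [316.9 121.1] [ 0.4714 -0.1943  0.103 ] 0.0178 0.0196 fit [ 0.4714 -0.1945] 11.504011590736805 0.0179 5.551668708873817e-07
165 [316.8 234.5] [ 0.4716 -0.2893  0.148 ] 0.0198 0.0302 fit [ 0.4712 -0.2926] 17.247167406970586 0.0248 3.4198714283225015e-05
165 [326.5 112.9] [ 0.48   -0.1871  0.103 ] 0.0069 0.0162 fit [ 0.4718 -0.194 ] 10.848281902266327 0.0168 2.0198265212542377e-07
180 [316.7 234.7] [ 0.4716 -0.2895  0.148 ] 0.0203 0.0301 fit [ 0.4726 -0.2927] 15.506264398215986 0.0249 2.1812256947445153e-05
180 [332.6 110.1] [ 0.4855 -0.1847  0.103 ] 0.0003 0.0005 fit [ 0.4854 -0.1846] 33.40630584919174 0.0004 8.801937722894311e-09
```

View pics/w1z.png

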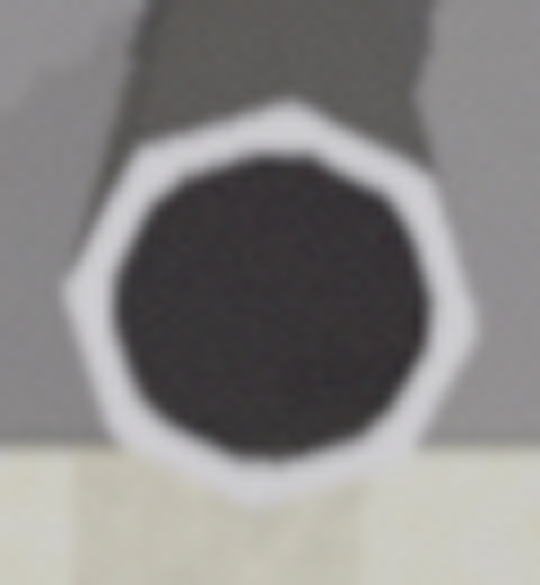

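Run:
```python
from h import *
d=load("wrist1.npz")
c=np.array([(290,98),(432,180),(478,320),(410,455),(258,508),(116,440),(65,290),(138,148)])
uv=np.array([287,195])+(c+.5)/9-.5
P=ray(d,uv,.148)[:,:2]; m=P.mean(0); v=P-m; print(m.round(4),np.linalg.norm(v,axis=1).round(4),((np.degrees(np.arctan2(v[:,1],v[:,0]))+22.5)%45).round(1))
```

```text
[ 0.4718 -0.2842] [0.0198 0.0191 0.0193 0.0195 0.0198 0.0198 0.0196 0.0196] [18.3 17.  18.9 19.6 18.5 18.8 18.1 17.5]
```

Emit:
{"api": "send_rows", "payload": {"series": "0.1 0.08 0 0 0 -6.1 9.19;0 0 0 0 0 -6.1 9.19;0 0 0 0 0 -6.1 9.19;0 0 4 0 0 0 9.19;0 0 4 0 0 0 9.19"}}

```text
t: 2.7
position: [0.4728, -0.2848, 0.1948]
tool_rot: [1.841, 2.542, 0.0]
contact_force: [-0.4, -0.2, -1.1]
grip_width: 0.0919
```

Run:
```python
from h import *; from station import bot
s=bot.read_state(); delta(s,[.4718,-.2842,.098],108.3)
```

```text
t 2.7 pos [ 0.4728 -0.2848  0.1948] yaw 108.18 tilt 0.2 grip 0.0919 F [-0.4 -0.2 -1.1] q6 -0.862
shift cm [ 0.11 -0.1   9.67] turn deg [ 0.13  0.15 -0.12]
```

Emit:
{"api": "send_rows", "payload": {"series": "0.05 -0.05 3 0 0 0 9.19;0.05 -0.05 3 0 0 0 9.19;0 0 2.3 0 0 0 9.19;0 0 1.3 0 0 0 9.19;0 0 0 0 0 0 9.19"}}

```text
t: 3.2
position: [0.4698, -0.2831, 0.0971]
tool_rot: [-1.838, -2.544, 0.0]
contact_force: [0.2, -0.8, 0.0]
grip_width: 0.0921
```

Emit:
{"api": "send_rows", "payload": {"series": "0 0 0 0 0 0 3;0 0 0 0 0 0 3;0 0 0 0 0 0 3;0 0 0 0 0 0 3;0 0 0 0 0 0 3"}}

```text
t: 3.7
position: [0.4709, -0.2838, 0.0991]
tool_rot: [1.837, 2.547, 0.0]
contact_force: [-0.7, 0.7, -0.7]
grip_width: 0.0538
```

Run:
```python
from h import *; from station import bot
s=bot.read_state(); delta(s,[.4718,-.2842,.098],108.3)
```

```text
t 3.7 pos [ 0.4709 -0.2838  0.0991] yaw 108.4 tilt 0.05 grip 0.0538 F [-0.7  0.7 -0.7] q6 -0.866
shift cm [-0.07  0.07  0.11] turn deg [0.03 0.04 0.1 ]
```

Emit:
{"api": "send_rows", "payload": {"series": "-0.07 0.07 0 0 0 0 3;0 0 0 0 0 0 3;0 0 0 0 0 0 3;0 0 0 0 0 0 3;0 0 0 0 0 0 3"}}

```text
t: 4.2
position: [0.4717, -0.2841, 0.0986]
tool_rot: [1.837, 2.548, 0.0]
contact_force: [-0.4, -0.3, 1.4]
grip_width: 0.0359
```

Emit:
{"api": "send_rows", "payload": {"series": "0 0 -1 0 0 0 3;0 0 -2 0 0 0 3;0 0 -2.5 0 0 0 3;0 0 -2.5 0 0 0 3;0 0 -2 0 0 0 3"}}

```text
t: 4.7
position: [0.4716, -0.2841, 0.2004]
tool_rot: [1.837, 2.548, 0.0]
contact_force: [0.4, 0.1, -2.5]
grip_width: 0.0359
```

Run:
```python
from h import *; from station import bot
s=bot.read_state(); delta(s,[.4,0,.25],108.3)
for n in ["side","top"]:
    d=bot.get_image(n); np.savez(n+"2.npz",**d); cv2.imwrite(f"pics/{n}2.png",d["color"][:,:,::-1])
```

```text
t 4.7 pos [ 0.4716 -0.2841  0.2004] yaw 108.41 tilt 0.03 grip 0.0359 F [ 0.4  0.1 -2.5] q6 -0.866
shift cm [29.21  2.18 -4.97] turn deg [0.02 0.03 0.11]
```

View pics/side2.png

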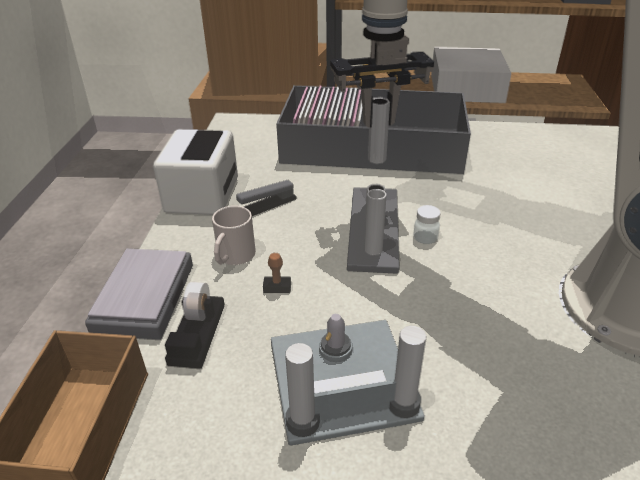

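The post is held at 35.9 mm and has come off the peg, and nothing else has moved. I'll zoom in on its visible sides to find the hole.

Run:
```python
from h import *
s=load("side2.npz");t=load("top2.npz")
print(proj(t,[[.472,-.284,.12],[.472,-.284,.25]]))
A=cv2.resize(s["color"][85:175,350:410,::-1],None,fx=6,fy=6,interpolation=cv2.INTER_CUBIC)
B=cv2.resize(t["color"][260:350,440:530,::-1],None,fx=6,fy=6,interpolation=cv2.INTER_CUBIC)[:540,:430]
cv2.imwrite("pics/z2.png",np.hstack([A,B]))
```

```text
[[469.35163403 297.78437381]
 [494.76342834 285.9521448 ]]
```

View pics/z2.png

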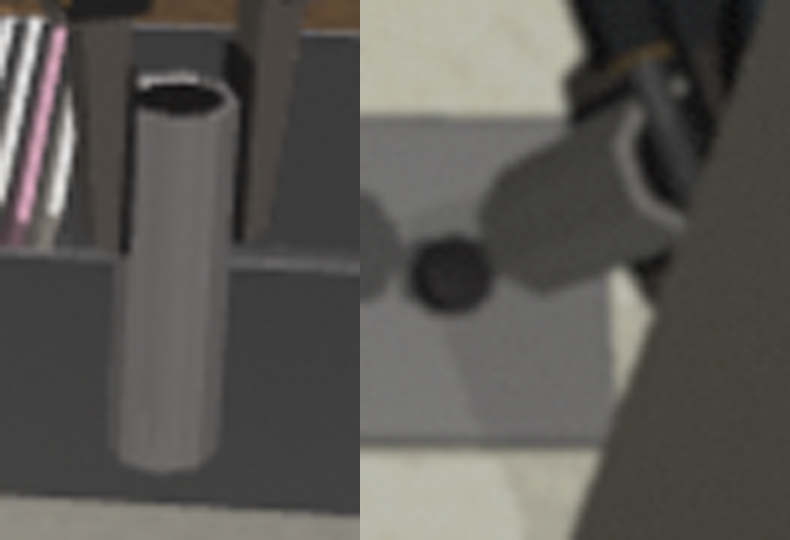

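Run:
```python
from h import *; from station import bot
s=bot.read_state(); delta(s,[.47,0.0,.27],108.4)
```

```text
t 4.8 pos [ 0.473  -0.2849  0.2016] yaw 108.41 tilt 0.27 grip 0.0358 F [-0.   0.2 -3. ] q6 -0.866
shift cm [27.1   8.74 -6.91] turn deg [0.18 0.21 0.01]
```

Emit:
{"api": "send_rows", "payload": {"series": "0 0 -2.5 0 0 0 3;0 0 -2.5 0 0 0 3;0 0 -2 0 0 0 3;2 0.65 0 0 0 0 3;3.5 1.1 0 0 0 0 3"}}

```text
t: 5.3
position: [0.4707, -0.227, 0.2681]
tool_rot: [1.84, 2.546, -0.001]
contact_force: [1.1, 0.2, -1.6]
grip_width: 0.0355
```

Emit:
{"api": "send_rows", "payload": {"series": "4 1.35 0 0 0 0 3;4 1.35 0 0 0 0 3;4 1.35 0 0 0 0 3;4 1.35 0 0 0 0 3;3 0.9 0 0 0 0 3"}}

```text
t: 5.8
position: [0.4697, -0.024, 0.2676]
tool_rot: [-1.836, -2.547, 0.001]
contact_force: [0.3, 0.0, -2.1]
grip_width: 0.0356
```

Emit:
{"api": "send_rows", "payload": {"series": "2 0.65 0 0 0 -4 3;0 0 0 0 0 -8 3;0 0 0 0 0 -8 3;0 0 0 0 0 -8 3;0 0 0 0 0 -8 3"}}

```text
t: 6.3
position: [0.4697, -0.005, 0.2674]
tool_rot: [-0.951, -2.993, 0.001]
contact_force: [1.0, 0.7, -2.7]
grip_width: 0.0358
```

Emit:
{"api": "send_rows", "payload": {"series": "0 0 0 0 0 -8 3;0 0 0 0 0 -8 3;0 0 0 0 0 -8 3;0 0 0 0 0 -8 3;0 0 0 0 0 -8 3"}}

```text
t: 6.8
position: [0.4697, -0.0052, 0.2674]
tool_rot: [0.13, -3.137, -0.0]
contact_force: [-0.2, -0.1, -2.1]
grip_width: 0.0356
```

Run:
```python
from h import *; from station import bot
s=bot.read_state(); delta(s,[.47,0.0,.27],108.4)
for n in ["side","top"]:
    d=bot.get_image(n); np.savez(n+"3.npz",**d)
    p=proj(d,[s["position"]-[0,0,.04]])[0].astype(int); print(n,p)
    a,b=max(p[0]-50,0),max(p[1]-60,0); cv2.imwrite(f"pics/{n}3.png",cv2.resize(d["color"][b:b+110,a:a+110,::-1],None,fx=5,fy=5,interpolation=cv2.INTER_CUBIC))
```

```text
t 6.8 pos [ 0.4697 -0.0052  0.2674] yaw -175.27 tilt 0.11 grip 0.0356 F [-0.2 -0.1 -2.1] q6 -1.668
shift cm [-0.07  0.51 -0.26] turn deg [-6.000e-02 -1.000e-01  7.633e+01]
side [377 184]
top [296 287]
```

View pics/side3.png

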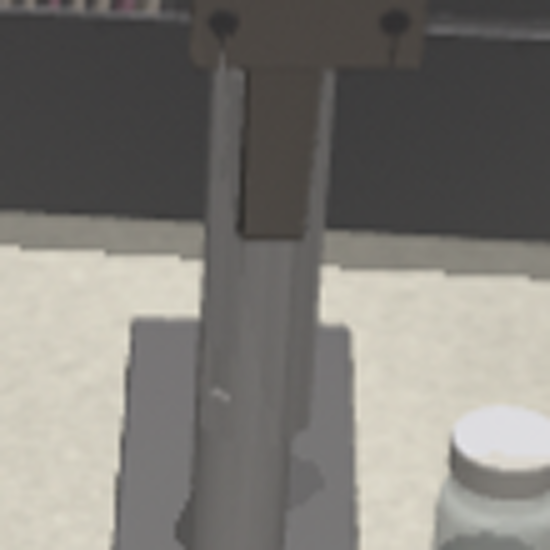

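View pics/top3.png

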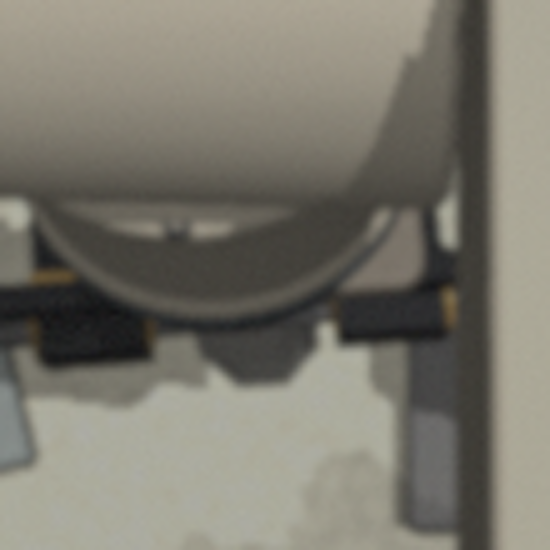

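Run:
```python
from h import *
s=load("side3.npz")
print(proj(s,[[.47,-.005,.285-.195],[.47,-.005,.187]]))
cv2.imwrite("pics/side3b.png",cv2.resize(s["color"][170:260,340:430,::-1],None,fx=6.5,fy=6.5,interpolation=cv2.INTER_CUBIC))
```

```text
[[373.80492472 251.8447007 ]
 [376.533403   205.75923429]]
```

View pics/side3b.png

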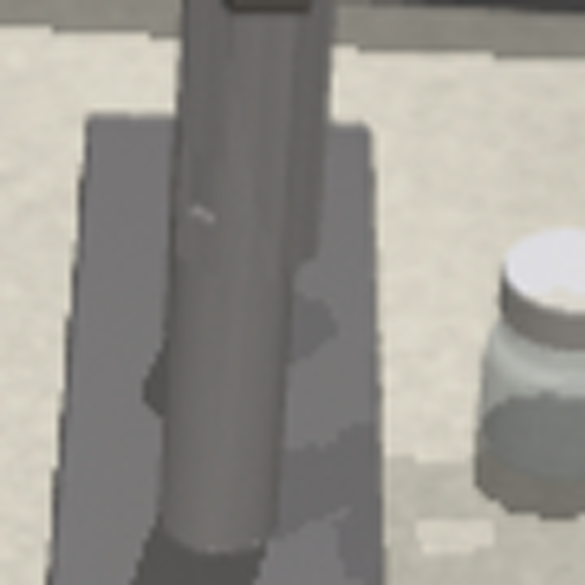

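Run:
```python
from h import *; from station import bot
s=bot.read_state(); delta(s,[.50,0.06,.27],180)
```

```text
t 6.9 pos [ 0.4698 -0.0052  0.2676] yaw -175.48 tilt 0.09 grip 0.036 F [ 0.2 -0.1 -2. ] q6 -1.664
shift cm [-3.52  6.26 -0.25] turn deg [ 0.   -0.09  4.52]
```

Emit:
{"api": "send_rows", "payload": {"series": "-0.9 3.3 0 0 0 0 3;-0.9 3.3 0 0 0 0 3;0 0 0 0 0 -8 3;0 0 0 0 0 -8 3;0 0 0 0 0 -8 3"}}

```text
t: 7.4
position: [0.4829, 0.0624, 0.2678]
tool_rot: [0.773, -3.044, -0.0]
contact_force: [0.4, 0.8, -2.8]
grip_width: 0.0361
```

```bash
cat > look.py <<'E'
from h import *; from station import bot; import sys
n=sys.argv[1]; s=bot.read_state(); delta(s,[.53,.154,.27],180)
d=bot.get_image("side"); np.savez("side%s.npz"%n,**d)
p=proj(d,[s["position"]-[0,0,.045]])[0].astype(int); a,b=p-45; print(a,b)
cv2.imwrite(f"pics/side{n}.png",cv2.resize(d["color"][b:b+90,a:a+90,::-1],None,fx=6.5,fy=6.5,interpolation=cv2.INTER_CUBIC))
E
python3 look.py 4
```

```text
t 7.4 pos [0.4829 0.0624 0.2678] yaw -151.5 tilt 0.07 grip 0.0361 F [ 0.4  0.8 -2.8] q6 -1.943
shift cm [-8.51  5.8  -0.23] turn deg [ 1.00e-02 -8.00e-02  2.85e+01]
323 165
```

View pics/side4.png

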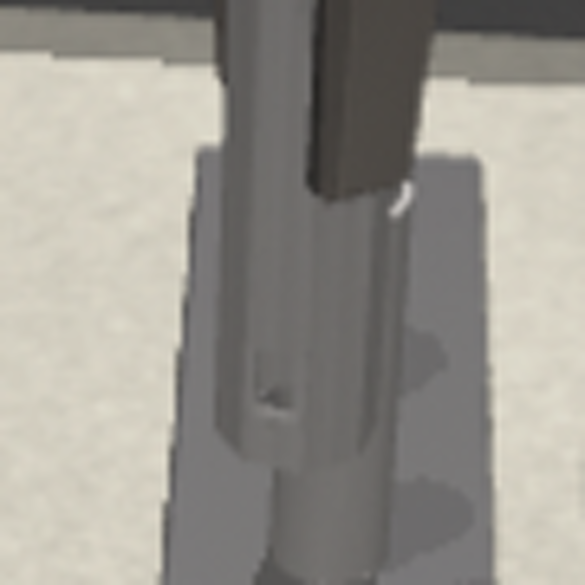

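The hole is clear at zoom (275,380), on the face one flat left of the finger. So the hole azimuth is tool yaw − 135°, about 73.5° now. Next I'll overlay a stub model to refine the stub axis, the collar height and the button direction.

```bash
cat > ov.py <<'E'
from h import *; import sys
x,y,zt,B=map(float,sys.argv[1:5])
out=[]
for d,(a,b) in ((load("side0.npz"),(300,295)),(load("top0.npz"),(172,232))):
    k=6; im=cv2.resize(d["color"][b:b+75,a:a+66,::-1],None,fx=k,fy=k,interpolation=cv2.INTER_CUBIC); raw=im.copy()
    t=np.linspace(0,2*np.pi,60)
    def dr(P,c):
        q=((proj(d,P)-[a,b]+.5)*k-.5).round().astype(int); cv2.polylines(im,[q.reshape(-1,1,2)],False,c,1)
    for z,r in ((zt,.0075),(zt-.014,.014),(zt-.056,.014),(zt-.056,.024),(.014,.024)):
        dr(np.c_[x+r*np.cos(t),y+r*np.sin(t),0*t+z],(0,255,0))
    br=np.radians(B); n=np.array([np.cos(br),np.sin(br),0]); m=np.array([-n[1],n[0],0])*.0035; o=np.array([x,y,zt-.056])
    for r in (.014,.021):
        for zz in (.018,.032): dr([o+n*r-m+[0,0,zz],o+n*r+m+[0,0,zz]],(0,0,255))
        for s in(-1,1): dr([o+n*r+s*m+[0,0,.018],o+n*r+s*m+[0,0,.032]],(0,0,255))
    out+=[im if len(sys.argv)<6 else raw]
cv2.imwrite("pics/ov%s.png"%"_".join(sys.argv[1:]),np.hstack(out))
E
python3 ov.py .526 .156 .0907 50; python3 ov.py .526 .156 .0907 50 raw; ls pics | grep ov
python3 - <<'E'
from h import *
d=load("side0.npz"); c=d["color"].astype(int)[300:370,310:360]; m=(c[...,0]-c[...,2]>35); v,u=np.nonzero(m); print(np.c_[u+310,v+300].tolist())
V=cloud(d); print([V[b+300,a+310].round(4).tolist() for a,b in zip(u,v)])
W=cloud(load("top0.npz"))
for n,Q in (("A",(.563,.298)),("B",(.418,.254))):
  for nm,C in (("top",W),("side",V)):
    k=(C[...,2]>.15)&(np.hypot(C[...,0]-Q[0],C[...,1]-Q[1])<.03); p=C[k]; p=p[p[:,2]>.16]; (cx,cy),r=cv2.minEnclosingCircle(p[:,:2].astype(np.float32)); print(n,nm,p.mean(0).round(4),round(cx,4),round(cy,4),round(r,4))
E
```

```text
ov.526_.156_.0907_50.png
ov.526_.156_.0907_50_raw.png
[[328, 332], [329, 332], [328, 333], [329, 333], [330, 333], [327, 334], [328, 334], [329, 334], [330, 334], [327, 335], [328, 335], [329, 335], [330, 335], [326, 336], [327, 336], [328, 336], [329, 336], [330, 336], [326, 337], [327, 337], [328, 337], [329, 337], [326, 338], [327, 338], [328, 338], [329, 338], [326, 339], [327, 339], [328, 339]]
[[0.5364, 0.166, 0.0637], [0.5348, 0.1665, 0.0643], [0.5363, 0.1671, 0.0626], [0.5347, 0.1668, 0.0623], [0.5332, 0.1663, 0.062], [0.5378, 0.1677, 0.0608], [0.5362, 0.1679, 0.0612], [0.5347, 0.1676, 0.061], [0.5332, 0.1668, 0.0602], [0.5377, 0.1686, 0.0596], [0.5363, 0.1674, 0.0584], [0.5346, 0.1685, 0.0598], [0.5329, 0.1699, 0.0614], [0.5394, 0.1673, 0.0557], [0.5375, 0.1715, 0.0604], [0.536, 0.171, 0.0601], [0.5347, 0.1679, 0.0568], [0.5331, 0.1682, 0.0573], [0.5391, 0.171, 0.0575], [0.5375, 0.1712, 0.0578], [0.536, 0.1705, 0.0572], [0.5343, 0.172, 0.0591], [0.5392, 0.1696, 0.0537], [0.5376, 0.1698, 0.0541], [0.5357, 0.1738, 0.0586], [0.5344, 0.1714, 0.0561], [0.5391, 0.1715, 0.0535], [nan, nan, nan], [0.536, 0.1713, 0.0536]]
A top [0.5614 0.2961 0.1633] 0.5614 0.2966 0.0176
A side [0.5619 0.2988 0.1632] 0.5628 0.2973 0.0182
B top [0.4189 0.2543 0.1638] 0.4195 0.255 0.0178
B side [0.4182 0.2564 0.1632] 0.4185 0.2553 0.0182
```

```bash
cd pics; python3 -c "
import cv2,numpy as np
a=cv2.imread('ov.526_.156_.0907_50.png');print(a.shape)"
```

```text
(450, 792, 3)
```

View pics/ov.526_.156_.0907_50.png

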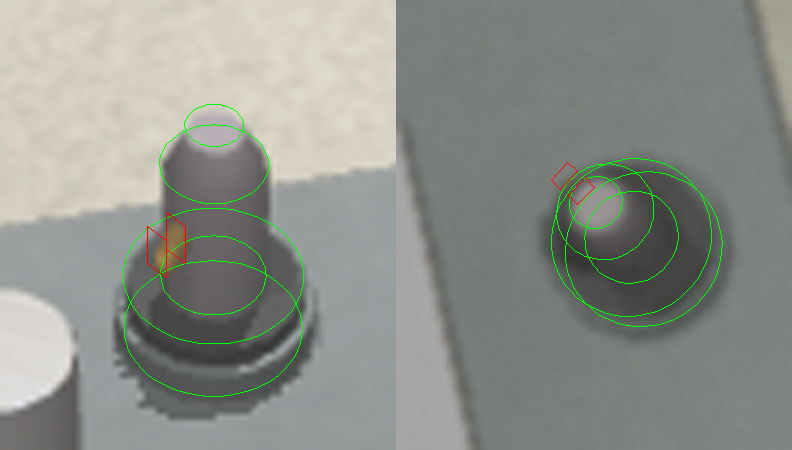

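View pics/ov.526_.156_.0907_50_raw.png

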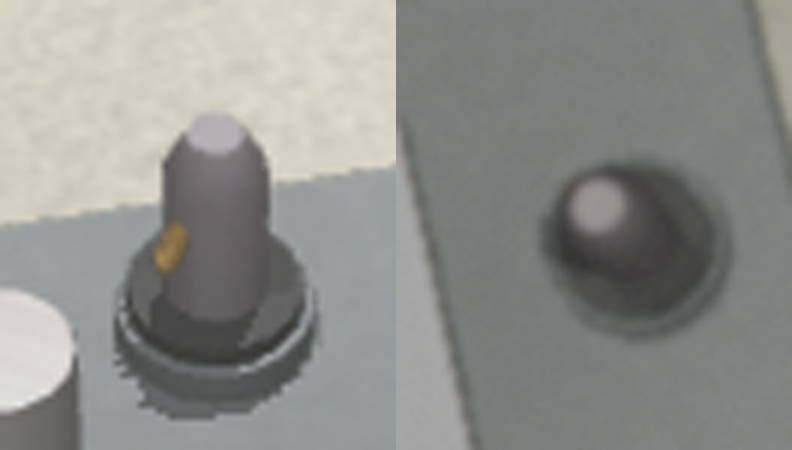

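```bash
python3 ov.py .5256 .157 .089 50;python3 ov.py .5256 .157 .089 55; python3 ov.py .5256 .157 .089 60; cd pics; python3 -c "
import cv2,numpy as np
I=[cv2.imread('ov.5256_.157_.089_%d.png'%b) for b in(50,55,60)]
print(0);cv2.imwrite('ovc.png',np.vstack([np.hstack([cv2.resize(i[200:380,100:330],None,fx=1.15,fy=1.15) for i in I]),np.hstack([I[0][60:380,100:330],I[0][100:420,500:792]])[:,:] if 0 else np.zeros((1,int(0)+3*round(230*1.15),3),np.uint8)]));cv2.imwrite('ovd.png',I[0])"
```

```text
0
```

View pics/ovd.png

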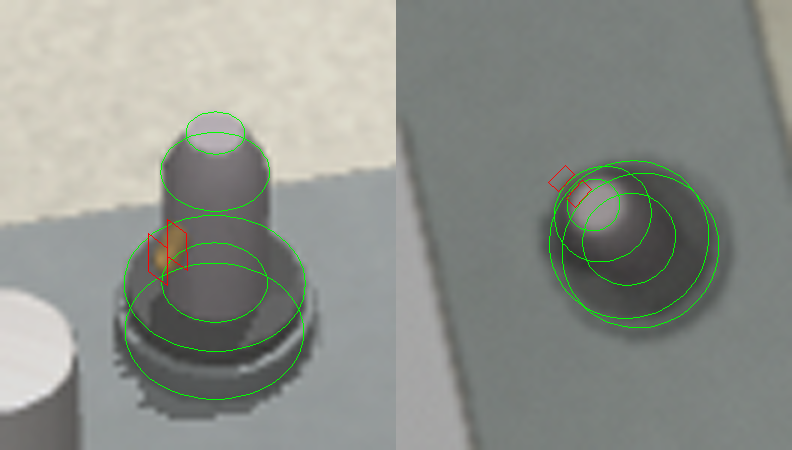

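View pics/ovc.png

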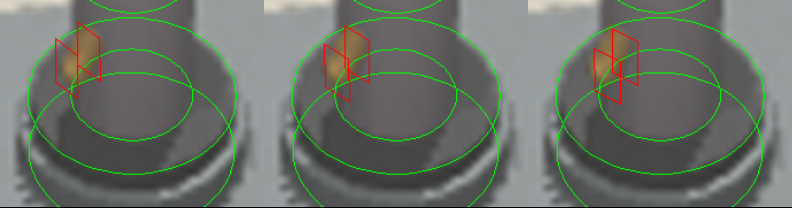

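Run:
```python
from h import *; from station import bot
s=bot.read_state(); delta(s,[.5256,.1565,.25],-151.5)
```

```text
t 7.45 pos [0.4829 0.0622 0.2678] yaw -151.01 tilt 0.07 grip 0.036 F [ 0.3  0.1 -2.3] q6 -1.952
shift cm [-8.31  6.18  1.77] turn deg [ 0.02 -0.07  0.49]
```

Emit:
{"api": "send_rows", "payload": {"series": "-2.5 1.9 0 0 0 0 3;-3 2.2 0 0 0 0 3;-2.8 2.1 0 0 0 0 3;0 0 0 0 0 -7 3;0 0 1 0 0 -7 3"}}

```text
t: 7.95
position: [0.5275, 0.1572, 0.2586]
tool_rot: [-1.135, 2.929, -0.0]
contact_force: [-0.4, 0.0, -1.6]
grip_width: 0.0358
```

Emit:
{"api": "send_rows", "payload": {"series": "0 0 0.8 0 0 0 3;0 0 0 0 0 0 3;0 0 0 0 0 0 3;0 0 0 0 0 0 3;0 0 0 0 0 0 3"}}

```text
t: 8.45
position: [0.5271, 0.1559, 0.251]
tool_rot: [-1.133, 2.929, -0.0]
contact_force: [-0.2, 0.0, -1.9]
grip_width: 0.036
```

Run:
```python
from h import *; from station import bot
s=bot.read_state(); delta(s,[.5256,.1565,.18],-137)
ims=[]
for n in ["side","top"]:
    d=bot.get_image(n); np.savez(n+"5.npz",**d); 
    a,b=(280,230) if n=="side" else (160,190)
    ims.append(cv2.resize(d["color"][b:b+120,a:a+100,::-1],None,fx=4,fy=4,interpolation=cv2.INTER_CUBIC))
cv2.imwrite("pics/5.png",np.hstack(ims))
```

```text
t 8.45 pos [0.5271 0.1559 0.251 ] yaw -137.7 tilt 0.04 grip 0.036 F [-0.2  0.  -1.9] q6 -2.024
shift cm [0.08 0.14 7.1 ] turn deg [-0.02  0.04 -0.7 ]
```

View pics/5.png

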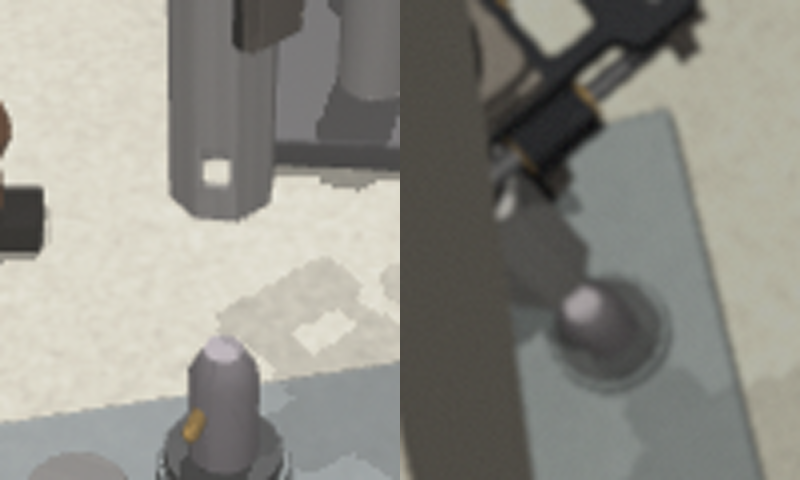

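The side view shows the hole at (216,172) and facing the camera. The stub top is directly below at (223,350), with the orange button to its left. I'll correct the position and go down to just above the tip.

Emit:
{"api": "send_rows", "payload": {"series": "0.08 0.14 1.5 0 0 0 3;0 0 2.5 0 0 0 3;0 0 2 0 0 0 3;0 0 1.1 0 0 0 3;0 0 0 0 0 0 3"}}

```text
t: 9.05
position: [0.5245, 0.1563, 0.1784]
tool_rot: [1.135, -2.927, -0.0]
contact_force: [0.3, -0.2, -1.5]
grip_width: 0.0357
```

```bash
cat > look2.py <<'E'
from h import *; from station import bot; import sys
n=sys.argv[1]
s=bot.read_state(); delta(s,[.5256,.1565,.1136],-137)
ims=[]
for m in ["side","top"]:
    d=bot.get_image(m); np.savez(m+n+".npz",**d)
    a,b=(280,250) if m=="side" else (160,190)
    ims.append(cv2.resize(d["color"][b:b+120,a:a+100,::-1],None,fx=4,fy=4,interpolation=cv2.INTER_CUBIC))
cv2.imwrite(f"pics/{n}.png",np.hstack(ims))
E
python3 look2.py 6
```

```text
t 9.05 pos [0.5245 0.1563 0.1784] yaw -137.61 tilt 0.14 grip 0.0357 F [ 0.3 -0.2 -1.5] q6 -2.024
shift cm [-0.11 -0.06  6.48] turn deg [ 0.06 -0.13 -0.61]
```

View pics/6.png

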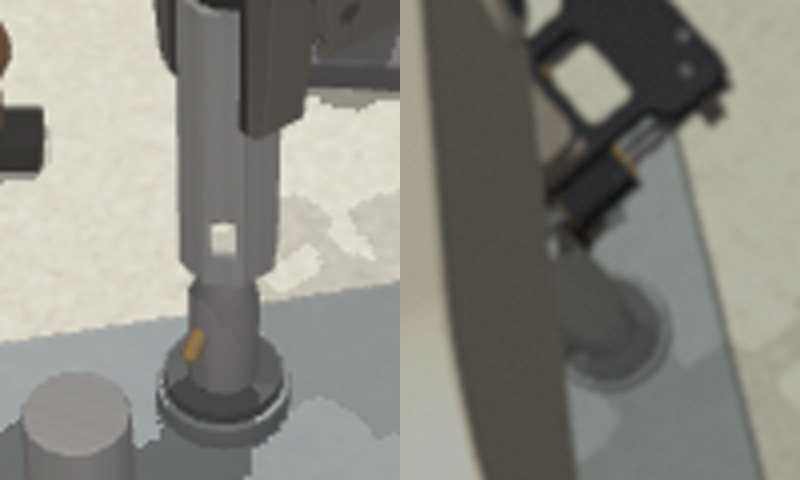

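Emit:
{"api": "send_rows", "payload": {"series": "0 0 0 0 0 0 3;0 0 0 0 0 0 3;0 0 0 0 0 0 3;0 0 0 0 0 0 3;0 0 0 0 0 0 3"}}

```text
t: 9.65
position: [0.5254, 0.1566, 0.1798]
tool_rot: [-1.136, 2.929, -0.0]
contact_force: [1.0, 0.7, -1.4]
grip_width: 0.0358
```

```bash
python3 look2.py 7
```

```text
t 9.65 pos [0.5254 0.1566 0.1798] yaw -137.59 tilt 0.01 grip 0.0358 F [ 1.   0.7 -1.4] q6 -2.024
shift cm [-0.01 -0.02  6.62] turn deg [-0.01  0.01 -0.59]
```

View pics/7.png

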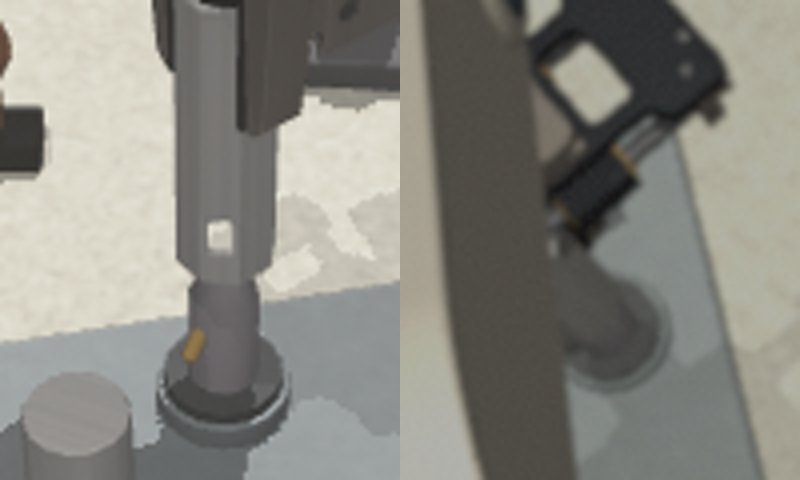

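Post and stub are aligned (centres at 225 and 224). I'll descend in small steps and watch the force.

Emit:
{"api": "send_rows", "payload": {"series": "0 0 0.3 0 0 0 3;0 0 0.3 0 0 0 3;0 0 0.3 0 0 0 3;0 0 0.3 0 0 0 3;0 0 0.2 0 0 0 3"}}

```text
t: 10.25
position: [0.5252, 0.1565, 0.1651]
tool_rot: [1.136, -2.928, -0.0]
contact_force: [-0.8, 0.5, -1.6]
grip_width: 0.0359
```

Emit:
{"api": "send_rows", "payload": {"series": "0 0 0.2 0 0 0 3;0 0 0.2 0 0 0 3;0 0 0.2 0 0 0 3;0 0 0.2 0 0 0 3;0 0 0.2 0 0 0 3"}}

```text
t: 10.75
position: [0.5254, 0.1565, 0.1555]
tool_rot: [-1.136, 2.929, 0.0]
contact_force: [-0.3, 0.6, -1.4]
grip_width: 0.0359
```

Emit:
{"api": "send_rows", "payload": {"series": "0 0 0.2 0 0 0 3;0 0 0.2 0 0 0 3;0 0 0.2 0 0 0 3;0 0 0.2 0 0 0 3;0 0 0.2 0 0 0 3"}}

```text
t: 11.25
position: [0.5253, 0.1565, 0.1454]
tool_rot: [1.136, -2.929, 0.0]
contact_force: [0.3, 0.3, -2.6]
grip_width: 0.036
```

Emit:
{"api": "send_rows", "payload": {"series": "0 0 0.2 0 0 0 3;0 0 0.2 0 0 0 3;0 0 0.2 0 0 0 3;0 0 0.2 0 0 0 3;0 0 0.2 0 0 0 3"}}

```text
t: 11.75
position: [0.5265, 0.1568, 0.1364]
tool_rot: [-1.135, 2.927, -0.001]
contact_force: [0.2, 0.5, 9.2]
grip_width: 0.0358
```

Emit:
{"api": "send_rows", "payload": {"series": "0 0 0.15 0 0 0 3;0 0 0.15 0 0 0 3;0 0 0.15 0 0 0 3;0 0 0.15 0 0 0 3;0 0 0.15 0 0 0 3"}}

```text
t: 12.25
position: [0.5258, 0.1567, 0.1281]
tool_rot: [-1.136, 2.928, -0.0]
contact_force: [3.3, 1.0, 1.4]
grip_width: 0.0357
```

```bash
python3 look2.py 8
```

```text
t 12.25 pos [0.5258 0.1567 0.1281] yaw -137.6 tilt 0.05 grip 0.0357 F [3.3 1.  1.4] q6 -2.024
shift cm [ 0.03 -0.    1.45] turn deg [-0.02  0.05 -0.6 ]
```

View pics/8.png

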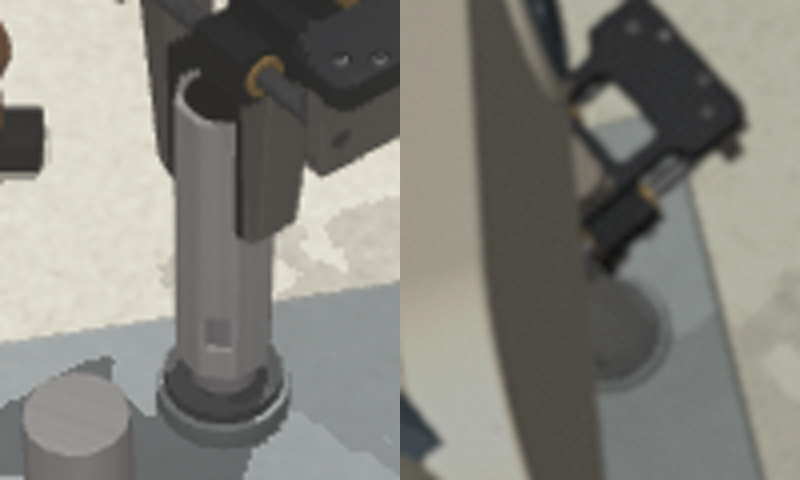

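The button is under the wall, and the post is partway down. I'll feel for the collar at 1 mm per row.

Emit:
{"api": "send_rows", "payload": {"series": "0 0 0.12 0 0 0 3;0 0 0.12 0 0 0 3;0 0 0.12 0 0 0 3;0 0 0.12 0 0 0 3;0 0 0.12 0 0 0 3"}}

```text
t: 12.85
position: [0.5254, 0.1566, 0.1221]
tool_rot: [-1.136, 2.929, 0.0]
contact_force: [3.5, 1.7, 0.9]
grip_width: 0.036
```

Emit:
{"api": "send_rows", "payload": {"series": "0 0 0.08 0 0 0 3;0 0 0.08 0 0 0 3;0 0 0.08 0 0 0 3;0 0 0.08 0 0 0 3;0 0 0 0 0 0 3"}}

```text
t: 13.35
position: [0.5253, 0.1565, 0.1187]
tool_rot: [1.136, -2.929, 0.0]
contact_force: [5.1, 2.0, -1.2]
grip_width: 0.036
```

Emit:
{"api": "send_rows", "payload": {"series": "0 0 0.06 0 0 0 3;0 0 0.06 0 0 0 3;0 0 0.06 0 0 0 3;0 0 0.06 0 0 0 3;0 0 0 0 0 0 3"}}

```text
t: 13.85
position: [0.5253, 0.1565, 0.1163]
tool_rot: [1.136, -2.929, 0.0]
contact_force: [4.7, 1.2, -2.7]
grip_width: 0.0359
```

Emit:
{"api": "send_rows", "payload": {"series": "0 0 0.05 0 0 0 3;0 0 0.05 0 0 0 3;0 0 0.05 0 0 0 3;0 0 0 0 0 0 3;0 0 0 0 0 0 3"}}

```text
t: 14.35
position: [0.5253, 0.1565, 0.1149]
tool_rot: [1.136, -2.929, 0.0]
contact_force: [4.2, 1.8, -1.2]
grip_width: 0.0356
```

Emit:
{"api": "send_rows", "payload": {"series": "0 0 0.04 0 0 0 3;0 0 0.04 0 0 0 3;0 0 0.04 0 0 0 3;0 0 0 0 0 0 3;0 0 0 0 0 0 3"}}

```text
t: 14.85
position: [0.5253, 0.1565, 0.1137]
tool_rot: [1.136, -2.929, -0.0]
contact_force: [3.5, 1.2, -0.7]
grip_width: 0.0361
```

Emit:
{"api": "send_rows", "payload": {"series": "0 0 0.04 0 0 0 3;0 0 0.04 0 0 0 3;0 0 0.04 0 0 0 3;0 0 0 0 0 0 3;0 0 0 0 0 0 3"}}

```text
t: 15.35
position: [0.5254, 0.1566, 0.1128]
tool_rot: [-1.136, 2.929, 0.0]
contact_force: [3.0, 2.2, 3.8]
grip_width: 0.0358
```

Emit:
{"api": "send_rows", "payload": {"series": "0 0 0.03 0 0 0 3;0 0 0.03 0 0 0 3;0 0 0 0 0 0 3;0 0 0 0 0 0 3;0 0 0 0 0 0 3"}}

```text
t: 15.85
position: [0.5255, 0.1566, 0.1127]
tool_rot: [-1.136, 2.929, 0.0]
contact_force: [1.9, 2.7, 10.1]
grip_width: 0.0357
```

```bash
python3 look2.py 9
```

```text
t 15.85 pos [0.5255 0.1566 0.1127] yaw -137.6 tilt 0.03 grip 0.0357 F [ 1.9  2.7 10.1] q6 -2.024
shift cm [ 0.   -0.02 -0.09] turn deg [-0.01  0.03 -0.6 ]
```

View pics/9.png

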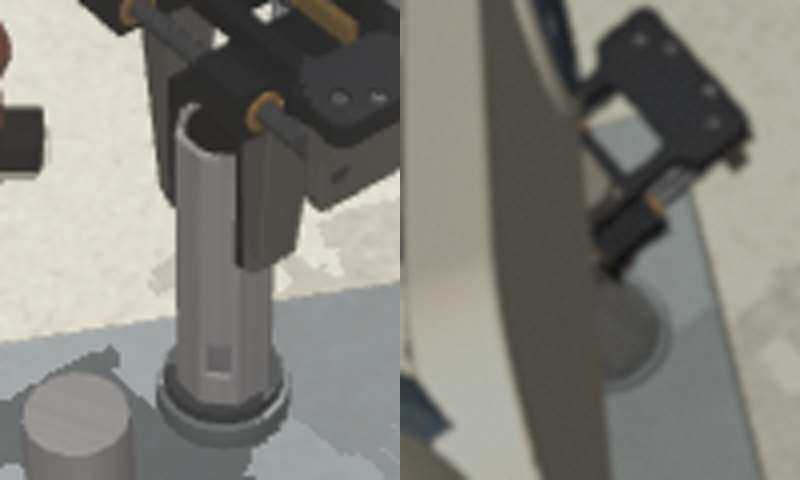

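The post is seated: z stopped at 0.1127 with the force rising, which puts the collar about 18 mm above the plate. I'll ease off slightly and start turning the hole towards the button.

Emit:
{"api": "send_rows", "payload": {"series": "0 0 -0.04 0 0 0 3;0 0 0 0 0 4 3;0 0 0 0 0 4 3;0 0 0 0 0 4 3;0 0 0 0 0 4 3"}}

```text
t: 16.45
position: [0.5256, 0.1567, 0.1128]
tool_rot: [-0.713, 3.059, 0.0]
contact_force: [2.9, 1.6, 6.2]
grip_width: 0.0358
```

Emit:
{"api": "send_rows", "payload": {"series": "0 0 0 0 0 2 3;0 0 0 0 0 2 3;0 0 0 0 0 2 3;0 0 0 0 0 2 3;0 0 0 0 0 0 3"}}

```text
t: 16.95
position: [0.5254, 0.1567, 0.1127]
tool_rot: [-0.5, 3.101, 0.001]
contact_force: [1.4, 2.5, 6.4]
grip_width: 0.0357
```

```bash
python3 look2.py 10; python3 -c "
from station import bot; print(bot.read_state()['torque'])"
```

```text
t 16.95 pos [0.5254 0.1567 0.1127] yaw -161.67 tilt 0.02 grip 0.0357 F [1.4 2.5 6.4] q6 -1.604
shift cm [-0.01 -0.03 -0.09] turn deg [ 1.000e-02  2.000e-02 -2.467e+01]
[ 0.67865248 -0.60548998 -0.05896661]
```

View pics/10.png

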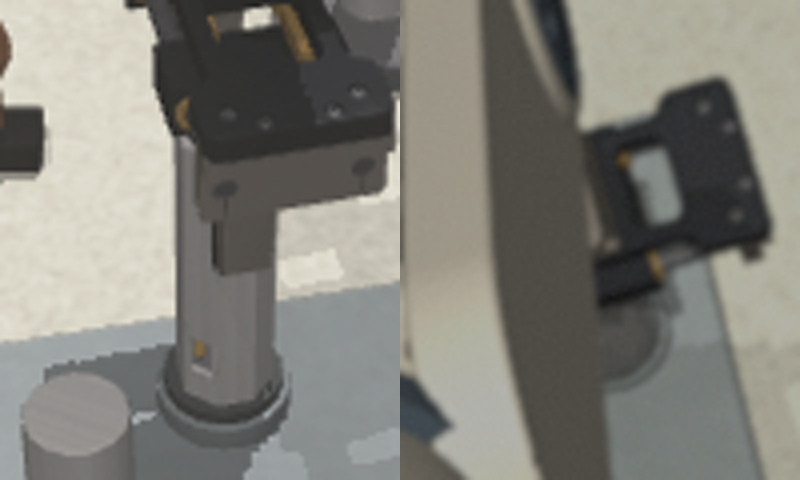

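Orange now shows in the hole at (200,350). I'll keep turning in small steps.

Emit:
{"api": "send_rows", "payload": {"series": "0 0 0 0 0 1.5 3;0 0 0 0 0 1.5 3;0 0 0 0 0 1.5 3;0 0 0 0 0 0 3;0 0 0 0 0 0 3"}}

```text
t: 17.55
position: [0.5254, 0.1568, 0.1127]
tool_rot: [-0.38, 3.118, 0.001]
contact_force: [2.2, 2.2, 6.6]
grip_width: 0.0359
```

```bash
cat > look3.py <<'E'
from h import *; from station import bot; import sys
n=sys.argv[1]
s=bot.read_state(); delta(s,[.5256,.1565,.1136],-137); print(s["torque"].round(3))
d=bot.get_image("side"); np.savez("side"+n+".npz",**d)
cv2.imwrite(f"pics/{n}.png",cv2.resize(d["color"][310:365,305:360,::-1],None,fx=9,fy=9,interpolation=cv2.INTER_CUBIC))
E
python3 look3.py 11
```

```text
t 17.55 pos [0.5254 0.1568 0.1127] yaw -166.11 tilt 0.03 grip 0.0359 F [2.2 2.2 6.6] q6 -1.526
shift cm [-0.02 -0.03 -0.09] turn deg [ 2.000e-02  2.000e-02 -2.911e+01]
[ 0.702 -0.654 -0.091]
```

View pics/11.png

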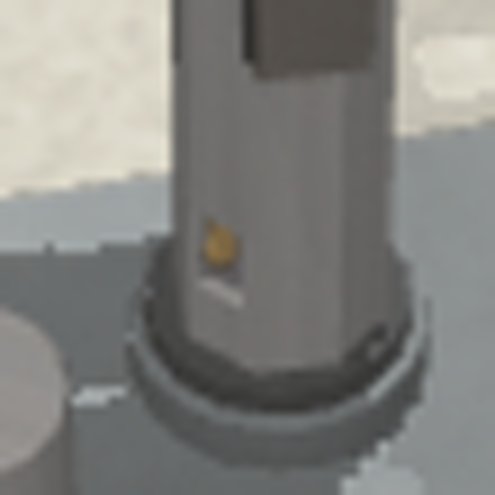

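Emit:
{"api": "send_rows", "payload": {"series": "0 0 0 0 0 1 3;0 0 0 0 0 1 3;0 0 0 0 0 1 3;0 0 0 0 0 0 3;0 0 0 0 0 0 3"}}

```text
t: 18.1
position: [0.5254, 0.1567, 0.1127]
tool_rot: [-0.298, 3.127, 0.0]
contact_force: [3.0, 1.7, 5.7]
grip_width: 0.0358
```

```bash
python3 look3.py 12
```

```text
t 18.1 pos [0.5254 0.1567 0.1127] yaw -169.11 tilt 0.02 grip 0.0358 F [3.  1.7 5.7] q6 -1.474
shift cm [-0.01 -0.02 -0.09] turn deg [ 1.000e-02  2.000e-02 -3.211e+01]
[ 0.635 -0.688 -0.01 ]
```

View pics/12.png

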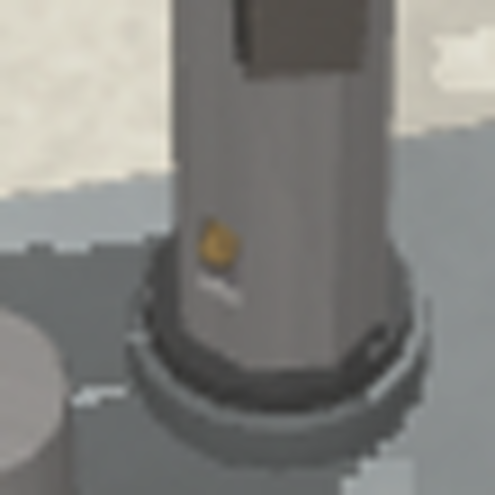

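Emit:
{"api": "send_rows", "payload": {"series": "0 0 0 0 0 1 3;0 0 0 0 0 1 3;0 0 0 0 0 0 3;0 0 0 0 0 0 3;0 0 0 0 0 0 3"}}

```text
t: 18.65
position: [0.5256, 0.1565, 0.1127]
tool_rot: [-0.244, 3.132, 0.0]
contact_force: [3.2, 1.0, 5.3]
grip_width: 0.0356
```

```bash
python3 look3.py 13
```

```text
t 18.65 pos [0.5256 0.1565 0.1127] yaw -171.1 tilt 0.03 grip 0.0356 F [3.2 1.  5.3] q6 -1.439
shift cm [-0.   -0.   -0.09] turn deg [-1.00e-02  3.00e-02 -3.41e+01]
[ 0.436 -0.79  -0.024]
```

View pics/13.png

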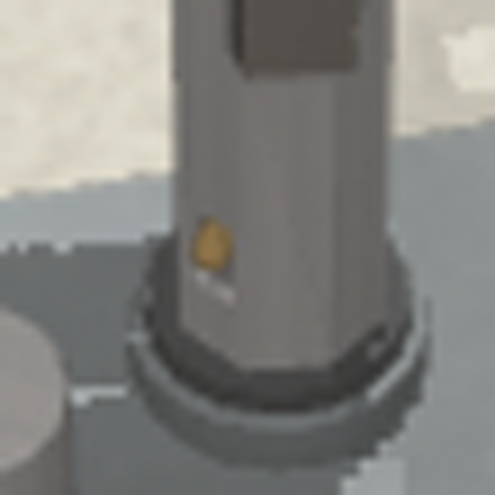

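Emit:
{"api": "send_rows", "payload": {"series": "0 0 0 0 0 1 3;0 0 0 0 0 0.5 3;0 0 0 0 0 0 3;0 0 0 0 0 0 3;0 0 0 0 0 0 3"}}

```text
t: 19.2
position: [0.5255, 0.1563, 0.1127]
tool_rot: [-0.203, 3.135, -0.001]
contact_force: [3.1, -0.8, 6.2]
grip_width: 0.0358
```

```bash
python3 look3.py 14
```

```text
t 19.2 pos [0.5255 0.1563 0.1127] yaw -172.59 tilt 0.03 grip 0.0358 F [ 3.1 -0.8  6.2] q6 -1.413
shift cm [-0.02  0.02 -0.09] turn deg [-3.000e-02  0.000e+00 -3.559e+01]
[ 0.135 -0.817 -0.062]
```

View pics/14.png

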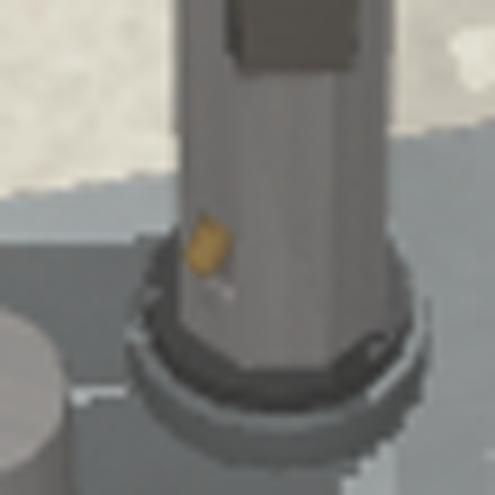

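Run:
```python
from h import *
for n in "0 11 12 13 14".split():
    c=load(f"side{n}.npz")["color"].astype(int)[325:345,318:340]; w=np.clip(c[...,0]-c[...,2]-20,0,None); v,u=np.mgrid[325:345,318:340]
    k=w>15; print(n,(w*u).sum()/w.sum(),(w*v).sum()/w.sum(),k.sum(),u[k].min(),u[k].max(),v[k].min(),v[k].max())
```

```text
0 327.914362176628 336.04906333630686 29 326 330 332 339
11 328.928 336.76 11 328 330 335 338
12 328.6808510638298 336.72127659574465 12 327 330 335 338
13 328.1862595419847 336.89618320610685 17 327 330 335 339
14 327.5796568627451 337.05392156862746 20 326 329 334 340
```

Emit:
{"api": "send_rows", "payload": {"series": "0 0 0 0 0 1 3;0 0 0 0 0 0.5 3;0 0 0 0 0 0 3;0 0 0 0 0 0 3;0 0 0 0 0 0 3"}}

```text
t: 19.75
position: [0.5252, 0.1562, 0.1127]
tool_rot: [0.162, -3.137, 0.001]
contact_force: [1.6, -0.6, 6.6]
grip_width: 0.0359
```

```bash
python3 look3.py 15
python3 - <<'E'
from h import *
for n in "14 15".split():
    c=load(f"side{n}.npz")["color"].astype(int)[325:345,318:340]; w=np.clip(c[...,0]-c[...,2]-20,0,None); v,u=np.mgrid[325:345,318:340]
    k=w>15; print(n,(w*u).sum()/w.sum(),(w*v).sum()/w.sum(),k.sum(),u[k].min(),u[k].max(),v[k].min(),v[k].max())
E
```

```text
t 19.75 pos [0.5252 0.1562 0.1127] yaw -174.09 tilt 0.04 grip 0.0359 F [ 1.6 -0.6  6.6] q6 -1.387
shift cm [-0.04  0.03 -0.09] turn deg [-3.000e-02 -3.000e-02 -3.709e+01]
[ 0.074 -0.622 -0.035]
14 327.5796568627451 337.05392156862746 20 326 329 334 340
15 327.62025316455697 336.921749136939 20 326 329 334 340
```

View pics/15.png

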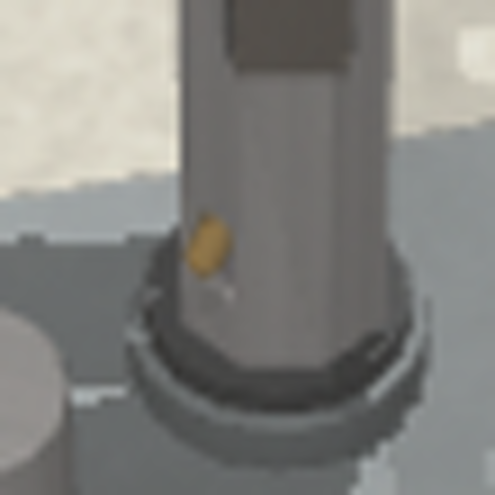

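The button held its place while the post turned the last 1.5°, so it is out through the hole. I'll release and go straight up.

Emit:
{"api": "send_rows", "payload": {"series": "0 0 0 0 0 0 5;0 0 0 0 0 0 7;0 0 0 0 0 0 9;0 0 0 0 0 0 9;0 0 0 0 0 0 9"}}

```text
t: 20.3
position: [0.525, 0.1564, 0.1121]
tool_rot: [0.162, -3.137, 0.0]
contact_force: [0.8, 0.6, 0.7]
grip_width: 0.0739
```

Emit:
{"api": "send_rows", "payload": {"series": "0 0 0 0 0 0 9;0 0 -0.5 0 0 0 9;0 0 -1 0 0 0 9;0 0 -2 0 0 0 9;0 0 -3 0 0 0 9"}}

```text
t: 20.8
position: [0.5244, 0.1563, 0.1777]
tool_rot: [0.162, -3.135, 0.001]
contact_force: [-0.6, 1.0, -0.4]
grip_width: 0.0902
```

Emit:
{"api": "send_rows", "payload": {"series": "0 0 -4 0 0 0 9;0 0 -4 0 0 0 9;0 0 -4 0 0 0 9;0 0 -2 0 0 0 9;0 0 0 0 0 0 9"}}

```text
t: 21.3
position: [0.5269, 0.157, 0.3217]
tool_rot: [-0.161, 3.131, 0.002]
contact_force: [0.2, 0.1, 0.2]
grip_width: 0.09
```

```bash
python3 look2.py 16
python3 - <<'E'
from h import *
for n in "15 16".split():
    c=load(f"side{n}.npz")["color"].astype(int)[325:345,318:340]; w=np.clip(c[...,0]-c[...,2]-20,0,None); v,u=np.mgrid[325:345,318:340]
    k=w>15; print(n,(w*u).sum()/w.sum(),(w*v).sum()/w.sum(),k.sum(),u[k].min(),u[k].max())
d=load("side16.npz"); cv2.imwrite("pics/16f.png",d["color"][:,:,::-1])
V=cloud(d); k=(V[...,2]>.155)&(np.hypot(V[...,0]-.5256,V[...,1]-.1565)<.03)&(V[...,2]<.18); p=V[k]; print(len(p),np.median(p,0),cv2.minEnclosingCircle(p[:,:2].astype(np.float32)))
E
```

```text
t 21.3 pos [0.5269 0.157  0.3217] yaw -174.1 tilt 0.39 grip 0.09 F [0.2 0.1 0.2] q6 -1.387
shift cm [ 0.27 -0.06 20.81] turn deg [ -0.06   0.39 -37.1 ]
15 327.62025316455697 336.921749136939 20 326 329
16 327.61237373737373 336.91540404040404 20 326 329
426 [0.52477799 0.15850282 0.16070884] ((0.5241156816482544, 0.15676631033420563), 0.019845852628350258)
```

View pics/16.png

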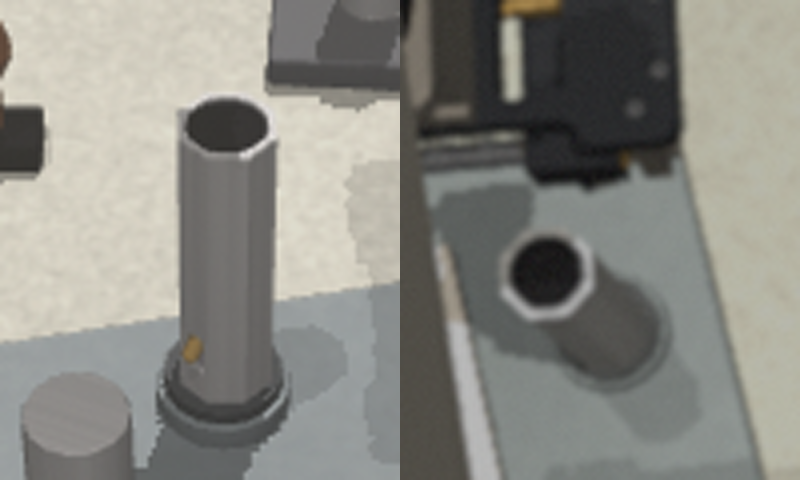

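View pics/16f.png

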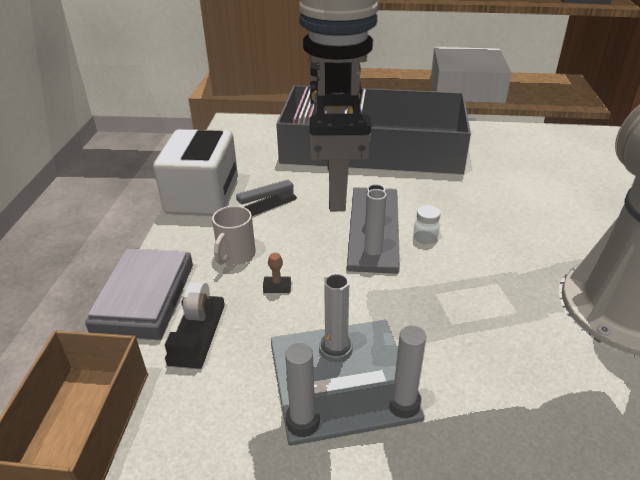

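The post stands upright on the collar with the button proud of the hole at (193,350). The gripper is clear and the other objects have not moved. I'll let the arm settle and then hand in.

Emit:
{"api": "send_rows", "payload": {"series": "0 0 0 0 0 0 9;0 0 0 0 0 0 9;0 0 0 0 0 0 9;0 0 0 0 0 0 9;0 0 0 0 0 0 9"}}

```text
t: 21.9
position: [0.5253, 0.1565, 0.317]
tool_rot: [0.162, -3.137, 0.0]
contact_force: [0.5, 1.2, -0.1]
grip_width: 0.0901
```

```bash
python3 -c "
from station import bot
print(bot.job_done())"
```

```text
the job is handed in; nothing more can be done
None
```

The tall post is on the stub, down on the collar, with the spring button out through its hole. I let go of it and handed the job in at 21.9 s; no verdict was reported.

**What I did:** I lifted the eight-sided post from the rack and found its hole with the side camera. I slid it over the stub with the hole about 35° away from the button, so the button was pressed in on the way down. I then turned it about 36° until the button came out.

**Forces:** The wrist force reading peaked at about 10 N. It was read at the end of each move, not continuously.

**Last checks:**
- **Seating:** The downward feel stopped at a collar height of about 18 mm above the plate. The top of the post reads about 0.161 m, which agrees.
- **Centring and tilt:** The depth picture puts the top of the post about 1.5 mm from my estimate of the stub axis. The post looks upright in the pictures, but I did not measure its tilt.
- **Button:** It stayed in the same place in the picture through the last 1.5° of turning and after release. It stands out past the edge of the hole.
- **Surroundings:** Nothing else looks moved in the final side picture. The short post is mostly hidden behind the round one there, and I made no position measurements of the bystanders. The gripper is about 20 cm above its release height, touching nothing.

No check failed. The side and top cameras disagreed by about 1 mm on the stub position, which is within their stated calibration.

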